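Put a lemon away in the twist-lock crock

TASK

Put the lemon away in the stoneware crock: take the lid off by its wooden knob, set it down flat (knob up) on the wooden board, then put the lemon in the crock, leaving it open. The lid's lugs are caught under a collar you cannot see: turn it anticlockwise, feeling with light upward pulls for the place where it comes free, because the crock is to stay standing where it is and must not be lifted, shoved or tipped. Do not drop the lid, and do not disturb the jars, the tin and the corkscrew.

Things in the scene. Friction and masses are not known exactly. Their poses are not given: they have to be found in the camera images.
- crock: Round cream stoneware crock with a blue-grey band, loose on the worktop, 150 mm diameter, 100 mm high to the rim, wall and floor 8 mm thick, 3 kg. Origin: centre of its underside, z up. A pull of more than about 30 N on the caught lid lifts it.
- crock_mouth (a point): Centre of the crock's mouth, level with the rim. A steel collar 1 to 6 mm below the rim narrows the mouth to 112 mm diameter. It has two gaps facing each other, each about 33 mm wide, hidden by the lid; their direction differs from case to case and cannot be read from the crock's pose.
- lid: Blue-grey round lid, 148 mm diameter, about 0.35 kg (varies), on the crock at the start. Origin: centre of the underside of its foot, z up, then 86 mm above the crock's origin. The foot, 106 mm diameter, 14 mm high, hangs in the crock's mouth; the flange (14 to 22 mm above the origin) rests on the rim. Lifted straight up at the start, it rises 3 mm and catches hard.
- lid_knob (a point): Point to grip, in the wooden bar knob on the middle of the lid, 45 mm above the lid's origin. The bar is 56 mm long along the lid's x, 14 mm wide along its y, and reaches from 22 mm (the flange's top) to 58 mm above the origin.
- lid_lug (a point): Outer end of one of the lid's two lugs (16 mm wide, 5 mm thick, at its +x and -x, 62 mm from its axis), caught under the collar. The lid comes free with the lugs at the gaps, within about 0.12 rad: somewhere 0.3 to 1.35 rad anticlockwise (seen from above) of its start. It turns easily, with no stop or detent; past the gaps it catches again.
- board: Wooden chopping board lying loose and flat, 150 mm along its x, 220 mm along its y, 22 mm thick. Origin: centre of its underside.
- lemon: Yellow lemon lying on the worktop, 73 mm long along its x, 56 mm wide along its y, 57 mm high, 0.11 kg. Origin: centre of its underside as it lies at the start.
- lemon_center (a point): Centre of the lemon.
- jar: Bystander: big glass jar with a yellow cap, 84 mm diameter, 124 mm high. Origin under its centre.
- tin: Bystander: teal food tin, 75 mm diameter, 110 mm high. Origin under its centre.
- clip_jar: Bystander: preserving jar with a wire clip and an orange ring, 93 mm diameter, 80 mm high. Origin under its centre.
- spice_jar: Bystander: spice jar with a red cap, 45 mm diameter, 106 mm high. Origin under its centre.
- salt_jar: Bystander: small jar with a white cap and a yellow label, 65 mm diameter, 59 mm high. Origin under its centre.
- corkscrew: Bystander: folded waiter's corkscrew lying flat, 112 mm long along its y, 14 mm wide, 18 mm high. Origin under its centre.
Mind the look-alikes: they are no part of the job. What is shaped like the lid but turquoise is not meant. Of the things like the lemon, leave any that is purple; of the rest the smaller one is meant.

How it is judged (in metres and radians):
On the way, in this order (a step that is already met when the one before it is completed fails the run):
1. the lid is lifted clear of the crock, the crock still standing on the worktop (z of lid in the frame of crock above 0.11 m and angle between crock's own z axis and vertical below 0.1 rad and height (world z) of crock below 0.01 m and distance of crock from where it was at the start of the episode below 0.05 m), for 0.1 s.
2. the lid lies flat on the board, knob up, let go (x of lid in the frame of board between -0.06 and 0.06 m and y of lid in the frame of board between -0.095 and 0.095 m and z of lid in the frame of board between 0.017 and 0.027 m and angle between lid's own z axis and vertical below 0.12 rad and linear speed of lid below 0.03 m/s and contact force between the fingers and lid below 0.1 N), for 0.2 s.
3. the lemon lies inside the crock, let go (horizontal distance between lemon_center and crock below 0.06 m and z of lemon_center in the frame of crock between 0 and 0.075 m and contact force between the fingers and lemon below 0.1 N), for 0.2 s.
At the end, for the whole second after the job is handed in: The lid rests flat on the board, knob up (its centre within 60 mm of the board's centre across the board and 95 mm along it, tilted less than 0.12 rad), let go and still; the lemon lies inside the crock, let go; the crock stands upright on the worktop within 50 mm of where it was (all of step 2 and all of step 3 and angle between crock's own z axis and vertical below 0.1 rad and height (world z) of crock below 0.01 m and distance of crock from where it was at the start of the episode below 0.05 m); the robot touches nothing.
It fails at once if the crock is lifted off the worktop (more than 10 mm), tipped (more than 0.15 rad) or shoved (more than 50 mm) (height (world z) of crock above 0.01 m or angle between crock's own z axis and vertical above 0.15 rad or distance of crock from where it was at the start of the episode above 0.05 m).
It fails at once if the lid is dropped (it falls freely, faster than 0.7 m/s) (linear speed of lid above 0.7 m/s and contact force between the fingers and lid below 0.1 N).
It fails at once if one of the jars, the tin or the corkscrew is moved more than 30 mm (distance of any of jar, tin, clip_jar, spice_jar, salt_jar, corkscrew from where it was at the start of the episode above 0.03 m).
It also fails if it takes over 59 s, if anything falls off the work surface, if the arm or the gripper's body presses on something with over 40 N, if the wrist force passes 120 N, or if a joint passes its speed limit or range.

ROBOT

A 6-joint arm with a two-finger parallel gripper is mounted at the origin on a cart in front of the work surface, level with it; the furniture and walls round the work are solid. World frame = base frame: x ahead of the robot, y to its left, z up, the work surface at z = 0. Lengths are in mm, angles in rad, forces in N, time in s.
With the tool pointing down it reaches from about 350 to 975 mm from the base axis. Payload 7.1 kg.
Tool frame: the origin (TCP) lies midway between the tips of the shut fingers; the grasp point (between the pads) lies ctrl.grip_point_offset behind it (ctrl.grip_point_offset is the distance from the TCP to the grasp point, in mm); z points along the fingers, y is the line along which they close (so a half turn about z gives the same grasp; the last joint's range is limited). The gripper opens to 88 mm and grips with 3 to 60 N. Pads are 20 mm wide; open, the fingers measure 115 mm over their backs; the gripper's body (75 mm by 178 mm) begins 61 mm behind the grasp point.
Start: joints at [-0.019, 0.423, 1.63, -0, 1.089, -0.019], TCP at [624.984, 0.026, 222.675] pointing down, gripper open.
Joint ranges: [-3, 3], [-0.9, 2.11], [0.09, 2.58], [-1.31, 4.45], [0.11, 2.69], [-2.54, 2.54]. Speed limits (rad/s): [2.39, 2.39, 3.01, 3.14, 3.14, 3.14].

INTERFACE

Orientations are given as a rotation vector (axis times angle).
In Python, from workcell import ctrl gives the robot as it stands.
- The arm moves only by the tool apply_moves, never from a script. Its argument "targets" is a list of rows, each an object of numbers: "tx", "ty", "tz": the shift along the world's x, y, z in m; "spin": the turn about the world's z in degrees. In form: [{"tx": .., "ty": .., "tz": .., "spin": ..}, ...]. A call has exactly 8 rows; each row is the pose to reach, as a shift and turn from the pose commanded when the call began; what a row does not reach only later rows make up. A row lasts 1/10 s, in which the tool goes at most 50 mm and 8.59 degrees, less where a joint would pass 70% of its speed; a pose out of reach is approached as far as the arm can. A call with a gripper value outside its range is refused whole. "gripper" is the closure, from -1 (fully open) to 1 (shut), set as the call begins (left out, the last holds). The fingers move at their own pace and stop on an object; the grip force is fixed at half the most. Time passes only in rows, so rows that repeat a pose let the fingers close, or fill a call up. It gives the time, the measured TCP pose, the force, the opening and the grip force at its end, in the units of the state.
- ctrl.get_obs(): the state, without advancing time (a new reading comes with each control period).
- ctrl.get_image(name): name is "scene" or "side" or "wrist"; returns the picture (400x640x3 uint8, red, green, blue); there is no depth.
- ctrl.get_calibration(name): a dict with "fov_y" (degrees; the focal length in pixels is half the picture's height over the tangent of half this angle, whatever the lens; pixels are square), "cx", "cy" (the principal point, pixels), "rvec" (rotation vector, rad) and "tvec" (3), from world to camera coordinates, as OpenCV has them. Camera axes: x right, y down, z forward; pixel columns grow to the right and rows downward; lengths in mm; the calibration is good to about 2 mm. A picture is of the moment at which its call begins: read the wrist's pose just before it. get_calibration takes no time and is no camera call; for the wrist camera it gives the pose at the moment of the call.
- ctrl.close_job(): hands the job in; it is judged then, once.
Trained networks look in the newest picture that a camera, given by its name, has taken for a name from the list of things; names that differ only in an ending like _2 or _b are one class to them, and where a whole thing is asked for, a point or a joint stands for the part that bears it (a point fixed in the world has none). Each returns a list of dicts, best first, with "score" (0 to 1); they miss things now and then, are a little off and sometimes report something else, mostly with a low value. They report only what shows in the picture. A call takes as long as a camera call. They do not tell look-alikes from the thing itself.
- ctrl.outline_of(name, camera): "pixels" (400x640 bool, what is visible of it) and "box" ([left, top, right, bottom] in pixels, round what is visible of it).
- ctrl.pinpoint(name, camera): "uv" ([column, row] in pixels: a listed point, or the origin of a listed thing).
The state is a dict: "t": time; "qpos": joint angles; "qvel": joint speeds; "joint_torque": joint torques, N m; "ee_pos": TCP position; "orientation": TCP orientation; "ft_force": force on the tool from outside, world axes, zero at the start; "moment": the same for the moment, N m; "width": finger opening in mm; "grasp_force": force on a finger pad.
Only numpy, scipy, OpenCV 4.12 (cv2) and the standard library are available. Lean on these libraries where they do the work, as an engineer would, in place of code of your own. Each camera call takes 0.05 s, during which the arm holds its last target. There are 200 camera calls.

## Working session

There is one attempt and no reset: what is moved stays moved. The work goes in short steps, Python scripts to look and compute and a tool call to move; the robot and the scene stay as the last step left them, time stands still between calls to the robot, and variables do not carry over. Pictures are saved under pics/ and viewed, at most 10 in all, crops included, and the job is handed in when it is done.

Besides the shell and the picture viewer there is one more tool, called by a JSON object that holds its "method" and its "body". apply_moves: Moves the arm, as the interface text tells. Its arguments: {"type":"object","properties":{"targets":{"type":"array"},"gripper":{"type":"number"}},"required":["targets"]}

```bash
mkdir -p pics; cat > h.py <<'E'
import numpy as np,cv2
from workcell import ctrl
def cal(n):
    c=ctrl.get_calibration(n);f=200/np.tan(np.radians(c['fov_y'])/2)
    K=np.array([[f,0,c['cx']],[0,f,c['cy']],[0,0,1.]]);R=cv2.Rodrigues(np.array(c['rvec'],float))[0]
    return K,R,np.array(c['tvec'],float).ravel(),c
def ray(n,uv):
    K,R,t,_=cal(n);d=R.T@np.linalg.inv(K)@np.array([uv[0],uv[1],1.]);return -R.T@t,d
def onz(n,uv,z):
    o,d=ray(n,uv);return o+d*(z-o[2])/d[2]
def proj(n,p):
    K,R,t,_=cal(n);q=K@(R@np.asarray(p,float)+t);return q[:2]/q[2]
def tri(a,b):
    A=np.zeros((3,3));y=np.zeros(3)
    for o,d in (a,b):
        d=d/np.linalg.norm(d);P=np.eye(3)-np.outer(d,d);A+=P;y+=P@o
    return np.linalg.solve(A,y)
def save(n,f):
    im=ctrl.get_image(n);cv2.imwrite('pics/'+f,im[:,:,::-1]);return im
E
python3 - <<'E'
from h import *
np.set_printoptions(precision=1,suppress=True)
a=save('scene','s.png');b=save('side','d.png')
cv2.imwrite('pics/both.png',np.vstack([a,b])[:,:,::-1][::1])
print(ctrl.grip_point_offset)
for n in('scene','side'):
    c=cal(n);print(n,c[3],-c[1].T@c[2])
    for k,z in(('crock',0),('crock_mouth',100),('lid',86),('lid_knob',131),('lid_lug',90),('board',0),('lemon',0),('lemon_center',28)):
        for r in ctrl.pinpoint(k,n)[:4]: print(n,k,round(r['score'],2),np.array(r['uv']),onz(n,r['uv'],z))
E
```

```text
18.700000000000003
scene {'fov_y': 51.78996639395652, 'cx': 322.55545646621266, 'cy': 196.93556352247896, 'rvec': array([ 2. , -0.9,  0.5]), 'tvec': array([-260.1,  338.2, 1183.2])} [-429.6 -763.8  902.3]
scene crock 0.7 [326.8 230. ] [484.2  66.2  -0. ]
scene crock 0.39 [395.6 265.6] [ 483.8 -235.7   -0. ]
scene crock_mouth 0.74 [391.9 260.1] [ 396.  -272.3  100. ]
scene lid 0.75 [232.4 196.2] [325.2 406.7  86. ]
scene lid 0.61 [327.3 211.3] [482.8  60.9  86. ]
scene lid 0.48 [278.8 212.5] [364.3 187.9  86. ]
scene lid_knob 0.85 [322.4 201.6] [467.4  69.4 131. ]
scene lid_knob 0.7 [233.9 186.7] [329.6 393.6 131. ]
scene lid_knob 0.48 [391. 262.] [ 355.6 -294.   131. ]
scene lid_lug 0.52 [236.7 206. ] [289.1 332.8  90. ]
scene board 0.95 [280.7 214.3] [444.2 273.    0. ]
scene board 0.46 [399.9 230.3] [ 657.7 -139.     0. ]
scene board 0.4 [391.2 263.9] [ 481.4 -220.1    0. ]
scene lemon 0.59 [344.1 271.4] [ 351.9 -126.2    0. ]
scene lemon 0.54 [388.3 267.3] [ 461.3 -222.4    0. ]
scene lemon 0.49 [365.4 244.1] [510.  -92.5   0. ]
scene lemon_center 0.82 [391.8 265.1] [ 449.6 -241.7
[... 408 characters left out ...]
4    0. ]
side crock_mouth 0.17 [374.6 189.9] [413.7 -77.3 100. ]
side lid 0.96 [343.3 204.7] [474.6  41.   86. ]
side lid 0.84 [290.9 324.5] [344.7 615.9  86. ]
side lid_knob 0.8 [343.6 191.7] [475.1  39.2 131. ]
side lid_knob 0.61 [286.5 308.8] [350.4 621.8 131. ]
side lid_lug 0.62 [323.2 202.5] [535.9  61.6  90. ]
side lid_lug 0.62 [308.3 311.5] [328.5 564.9  90. ]
side lid_lug 0.27 [357.  178.3] [ 511.2 -161.    90. ]
side board 0.65 [313.1 265.3] [464.6 276.    0. ]
side lemon 0.83 [398.1 212.5] [ 347.1 -141.     0. ]
side lemon 0.58 [375.6 196.1] [ 463.  -229.4    0. ]
side lemon_center 0.97 [397.3 204.7] [ 352.5 -143.3   28. ]
side lemon_center 0.6 [377.4 188.9] [ 459.1 -234.4   28. ]
```

View pics/s.png

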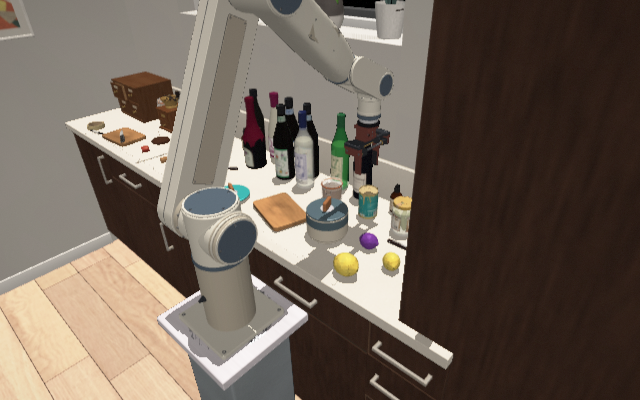

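View pics/d.png

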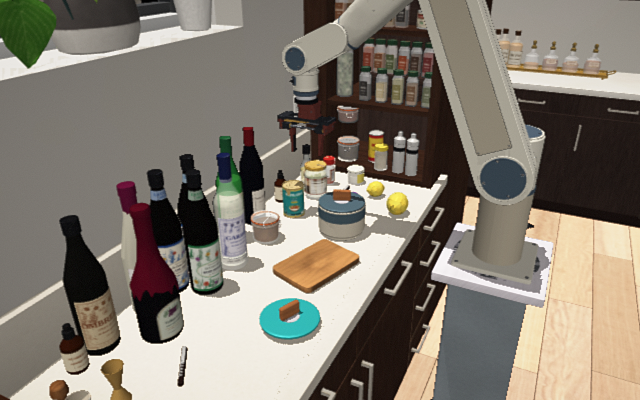

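The lid is on the crock at scene (327,212) / side (342,200). The board is at scene (280,212). The small lemon is at scene (391,262) / side (376,188), and the bigger lemon at (346,264) isn't the one meant. Next I'll look with the wrist camera from above.

{"method": "apply_moves", "body": {"targets": [{"tx":-0.03,"ty":0.01,"tz":0.03,"spin":0},{"tx":-0.06,"ty":0.02,"tz":0.06,"spin":0},{"tx":-0.09,"ty":0.03,"tz":0.09,"spin":0},{"tx":-0.12,"ty":0.04,"tz":0.12,"spin":0},{"tx":-0.14,"ty":0.06,"tz":0.15,"spin":0},{"tx":-0.15,"ty":0.06,"tz":0.15,"spin":0},{"tx":-0.15,"ty":0.06,"tz":0.15,"spin":0},{"tx":-0.15,"ty":0.06,"tz":0.15,"spin":0}], "gripper": -1}}

```text
t: 1.7
ee_pos: [474.9, 59.7, 371.7]
orientation: [-2.221, -2.221, 0.002]
ft_force: [0.1, 0.1, -0.6]
width: 87.8
grasp_force: 0.0
```

```bash
python3 - <<'E'
from h import *
np.set_printoptions(precision=2,suppress=True)
save('wrist','w.png')
o=ctrl.get_obs();print(o['t'],o['ee_pos'],cv2.Rodrigues(np.array(o['orientation']))[0],o['ft_force'])
for k,z in(('crock',0),('lid',86),('lid_knob',131),('board',0),('lid_lug',90),('lemon_center',28)):
    for r in ctrl.pinpoint(k,'wrist')[:3]: print(k,round(r['score'],2),np.array(r['uv']),onz('wrist',r['uv'],z))
for k,z in(('lid',108),('board',22)):
    r=ctrl.outline_of(k,'wrist')
    for r in r[:2]:
        m=r['pixels'].astype(np.uint8);c=max(cv2.findContours(m,0,2)[0],key=cv2.contourArea)[:,0]
        W=np.array([onz('wrist',p,z)[:2] for p in c]).astype(np.float32)
        print(k,r['score'],r['box'],cv2.minAreaRect(W),cv2.minEnclosingCircle(W))
E
```

```text
1.75 [475.03  59.59 371.41] [[ 0.  1. -0.]
 [ 1. -0. -0.]
 [-0. -0. -1.]] [ 0.53 -0.12 -0.75]
crock 0.16 [354.4 160.7] [539.78  59.82   0.  ]
lid 0.59 [321.8 168.6] [477.44  58.89  86.  ]
lid_knob 0.6 [321.7 174.6] [477.08  57.55 131.  ]
lid_knob 0.18 [420.5 181.8] [621.22  46.87 131.  ]
board 0.89 [305.  29.] [449.27 283.07   0.  ]
lid_lug 0.83 [355.1 158.4] [530.05  75.85  90.  ]
lemon_center 0.51 [316.5 303.2] [ 467.67 -232.26   28.  ]
lemon_center 0.24 [304.1  27.1] [449.32 278.13  28.  ]
lid 0.82 [273.6, 121.3, 368.4, 215.8] ((474.19854736328125, 58.71078872680664), (143.43807983398438, 145.5989990234375), 30.964818954467773) ((473.7339172363281, 58.407833099365234), 73.92929077148438)
lid 0.59 [428.1, 249.1, 431.3, 248.0] ((655.16845703125, -66.63251495361328), (2.557487964630127, 0.0), 135.59657287597656) ((655.16845703125, -66.63251495361328), 1.2788439989089966)
board 0.75 [247.4, 0.2, 364.6, 106.5] ((441.8445129394531, 260.171630859375), (168.18568420410156, 149.1675262451172), 72.39030456542969) ((445.70574951171875, 260.8252258300781), 107.66140747070312)
```

View pics/w.png

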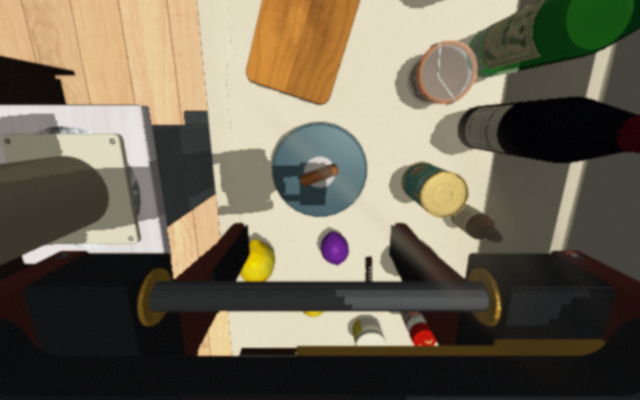

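The wrist picture shows the lid centred at about (321,169), with its bar running (301,183) to (338,170), roughly +20°. The board is at the top and the small lemon is partly hidden at (313,310). Next I'll measure the bar's angle.

```bash
python3 - <<'E'
from h import *
im=cv2.imread('pics/w.png')[150:200,290:350]
b,g,r=[im[:,:,i].astype(int) for i in range(3)]
m=((r-b)>20).astype(np.uint8);n,l,s,c=cv2.connectedComponentsWithStats(m);i=1+s[1:,4].argmax()
p=np.argwhere(l==i)[:,::-1]+[290,150];print(s[i],len(p))
for z in(135,144):
    W=np.array([onz('wrist',q,z)[:2] for q in p]).astype(np.float32);print(cv2.minAreaRect(W),W.mean(0))
    u,S,v=np.linalg.svd(W-W.mean(0));print(np.degrees(np.arctan2(v[0][1],v[0][0])))
cv2.imwrite('pics/m.png',cv2.resize(np.hstack([im,cv2.merge([(l==i).astype(np.uint8)*255]*3)]),None,fx=5,fy=5,interpolation=0))
E
```

```text
[ 11  14  38  22 448] 448
((472.9739990234375, 58.6051139831543), (55.702117919921875, 17.9814453125), 19.644786834716797) [473.6992   58.62832]
-159.88484
((473.0046691894531, 60.27899932861328), (54.444000244140625, 17.575294494628906), 19.64479637145996) [473.7134    60.301582]
-159.88484
```

View pics/m.png

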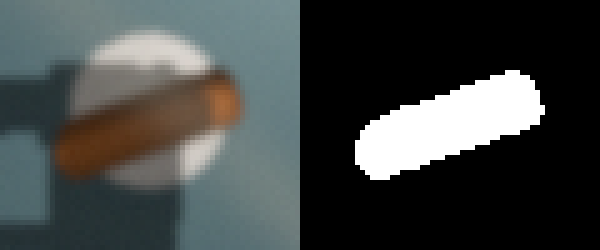

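The mask shows the bar cleanly: about +19.5°, centred near (474, 59). I'll turn the tool -70.5° and descend.

{"method": "apply_moves", "body": {"targets": [{"tx":0,"ty":0,"tz":-0.02,"spin":-8.5},{"tx":0,"ty":0,"tz":-0.04,"spin":-17},{"tx":0,"ty":0,"tz":-0.06,"spin":-25.5},{"tx":0,"ty":0,"tz":-0.08,"spin":-34},{"tx":-0.001,"ty":-0.001,"tz":-0.1,"spin":-42.5},{"tx":-0.001,"ty":-0.001,"tz":-0.12,"spin":-51},{"tx":-0.001,"ty":-0.001,"tz":-0.14,"spin":-59.5},{"tx":-0.001,"ty":-0.001,"tz":-0.16,"spin":-68}]}}

```text
t: 2.95
ee_pos: [474.1, 59.0, 211.9]
orientation: [3.086, 0.59, 0.0]
ft_force: [0.0, -0.4, -0.1]
width: 88.1
grasp_force: 0.0
```

{"method": "apply_moves", "body": {"targets": [{"tx":0,"ty":0,"tz":-0.02,"spin":-2.5},{"tx":0,"ty":0,"tz":-0.04,"spin":-2.5},{"tx":0,"ty":0,"tz":-0.06,"spin":-2.5},{"tx":0,"ty":0,"tz":-0.08,"spin":-2.5},{"tx":0,"ty":0,"tz":-0.09,"spin":-2.5},{"tx":0,"ty":0,"tz":-0.097,"spin":-2.5},{"tx":0,"ty":0,"tz":-0.097,"spin":-2.5},{"tx":0,"ty":0,"tz":-0.097,"spin":-2.5}]}}

```text
t: 3.75
ee_pos: [474.4, 59.1, 116.2]
orientation: [3.096, 0.532, 0.001]
ft_force: [-0.0, 0.2, -1.2]
width: 88.3
grasp_force: 0.0
```

{"method": "apply_moves", "body": {"targets": [{"tx":0,"ty":0,"tz":0,"spin":0},{"tx":0,"ty":0,"tz":0,"spin":0},{"tx":0,"ty":0,"tz":0,"spin":0},{"tx":0,"ty":0,"tz":0,"spin":0},{"tx":0,"ty":0,"tz":0,"spin":0},{"tx":0,"ty":0,"tz":0,"spin":0},{"tx":0,"ty":0,"tz":0,"spin":0},{"tx":0,"ty":0,"tz":0,"spin":0}], "gripper": 1}}

```text
t: 4.55
ee_pos: [474.0, 59.0, 115.6]
orientation: [-3.096, -0.532, 0.0]
ft_force: [0.0, 0.5, 0.0]
width: 27.1
grasp_force: 0.0
```

{"method": "apply_moves", "body": {"targets": [{"tx":0,"ty":0,"tz":0,"spin":0},{"tx":0,"ty":0,"tz":0,"spin":0},{"tx":0,"ty":0,"tz":0,"spin":0},{"tx":0,"ty":0,"tz":0,"spin":0},{"tx":0,"ty":0,"tz":0,"spin":0},{"tx":0,"ty":0,"tz":0,"spin":0},{"tx":0,"ty":0,"tz":0,"spin":0},{"tx":0,"ty":0,"tz":0,"spin":0}]}}

```text
t: 5.35
ee_pos: [474.2, 58.6, 115.7]
orientation: [3.096, 0.532, 0.0]
ft_force: [1.3, -5.3, -1.0]
width: 13.6
grasp_force: 30.0
```

{"method": "apply_moves", "body": {"targets": [{"tx":0,"ty":-0.0005,"tz":0,"spin":6},{"tx":0,"ty":-0.0005,"tz":0,"spin":12},{"tx":0,"ty":-0.0005,"tz":0,"spin":17},{"tx":0,"ty":-0.0005,"tz":0,"spin":17},{"tx":0,"ty":-0.0005,"tz":0.002,"spin":17},{"tx":0,"ty":-0.0005,"tz":0.004,"spin":17},{"tx":0,"ty":-0.0005,"tz":0.004,"spin":17},{"tx":0,"ty":-0.0005,"tz":0.004,"spin":17}]}}

```text
t: 6.15
ee_pos: [472.9, 58.5, 118.8]
orientation: [-2.983, -0.982, 0.003]
ft_force: [1.0, -0.9, -17.3]
width: 13.9
grasp_force: 30.0
```

{"method": "apply_moves", "body": {"targets": [{"tx":0,"ty":0,"tz":-0.003,"spin":0},{"tx":0,"ty":0,"tz":-0.003,"spin":4},{"tx":0,"ty":0,"tz":-0.003,"spin":8},{"tx":0,"ty":0,"tz":-0.003,"spin":8},{"tx":0,"ty":0,"tz":-0.001,"spin":8},{"tx":0,"ty":0,"tz":0,"spin":8},{"tx":0,"ty":0,"tz":0,"spin":8},{"tx":0,"ty":0,"tz":0,"spin":8}]}}

```text
t: 6.95
ee_pos: [473.8, 58.5, 119.6]
orientation: [-2.908, -1.189, 0.0]
ft_force: [-0.9, -0.0, -8.8]
width: 13.7
grasp_force: 30.0
```

{"method": "apply_moves", "body": {"targets": [{"tx":0,"ty":0,"tz":-0.003,"spin":0},{"tx":0,"ty":0,"tz":-0.003,"spin":4},{"tx":0,"ty":0,"tz":-0.003,"spin":8},{"tx":0,"ty":0,"tz":-0.003,"spin":8},{"tx":0,"ty":0,"tz":-0.001,"spin":8},{"tx":0,"ty":0,"tz":0,"spin":8},{"tx":0,"ty":0,"tz":0,"spin":8},{"tx":0,"ty":0,"tz":0,"spin":8}]}}

```text
t: 7.75
ee_pos: [474.1, 58.5, 119.8]
orientation: [2.818, 1.389, 0.0]
ft_force: [0.2, -0.2, -2.9]
width: 13.8
grasp_force: 30.0
```

{"method": "apply_moves", "body": {"targets": [{"tx":0,"ty":0,"tz":0.001,"spin":0},{"tx":0,"ty":0,"tz":0.001,"spin":0},{"tx":0,"ty":0,"tz":0.001,"spin":0},{"tx":0,"ty":0,"tz":0.001,"spin":0},{"tx":0,"ty":0,"tz":0.001,"spin":0},{"tx":0,"ty":0,"tz":0.001,"spin":0},{"tx":0,"ty":0,"tz":0.001,"spin":0},{"tx":0,"ty":0,"tz":0.001,"spin":0}]}}

```text
t: 8.55
ee_pos: [474.0, 58.5, 120.7]
orientation: [-2.818, -1.389, 0.0]
ft_force: [0.2, -0.5, -4.8]
width: 14.0
grasp_force: 30.0
```

{"method": "apply_moves", "body": {"targets": [{"tx":0,"ty":0,"tz":0.001,"spin":0},{"tx":0,"ty":0,"tz":0.002,"spin":0},{"tx":0,"ty":0,"tz":0.002,"spin":0},{"tx":0,"ty":0,"tz":0.002,"spin":0},{"tx":0,"ty":0,"tz":0.002,"spin":0},{"tx":0,"ty":0,"tz":0.002,"spin":0},{"tx":0,"ty":0,"tz":0.002,"spin":0},{"tx":0,"ty":0,"tz":0.002,"spin":0}]}}

```text
t: 9.35
ee_pos: [474.0, 58.5, 122.7]
orientation: [-2.818, -1.389, 0.0]
ft_force: [-0.2, 0.4, -3.7]
width: 13.8
grasp_force: 30.0
```

The pull now carries only the lid's weight, 7 mm up. I'll carry on gently.

{"method": "apply_moves", "body": {"targets": [{"tx":0,"ty":0,"tz":0.001,"spin":0},{"tx":0,"ty":0,"tz":0.002,"spin":0},{"tx":0,"ty":0,"tz":0.003,"spin":0},{"tx":0,"ty":0,"tz":0.004,"spin":0},{"tx":0,"ty":0,"tz":0.004,"spin":0},{"tx":0,"ty":0,"tz":0.004,"spin":0},{"tx":0,"ty":0,"tz":0.004,"spin":0},{"tx":0,"ty":0,"tz":0.004,"spin":0}]}}

```text
t: 10.15
ee_pos: [473.9, 58.5, 126.6]
orientation: [-2.818, -1.389, 0.0]
ft_force: [-0.2, -0.3, -4.2]
width: 14.0
grasp_force: 30.0
```

```bash
python3 - <<'E'
from h import *
a=save('side','d2.png')
cv2.imwrite('pics/d2c.png',cv2.resize(a[150:270,260:420,::-1],None,fx=4,fy=4))
np.set_printoptions(precision=1,suppress=True)
print(ctrl.get_obs()['ft_force'],ctrl.get_obs()['t'])
for k in('lid','lid_knob'):print(k,ctrl.pinpoint(k,'side')[:2])
# board from the first wrist/side pictures is partial; refine from side now
for n in('side',):
    for r in ctrl.outline_of('board',n)[:1]:
        m=r['pixels'].astype(np.uint8);c=max(cv2.findContours(m,0,2)[0],key=cv2.contourArea)[:,0]
        W=np.array([onz(n,p,22)[:2] for p in c]).astype(np.float32);print(n,r['score'],cv2.minAreaRect(W),cv2.boxPoints(cv2.minAreaRect(W)))
E
```

```text
[-0.3 -0.3 -3.3] 10.2
lid [{'uv': [342.4, 202.7], 'score': 0.85}, {'uv': [293.1, 322.2], 'score': 0.56}]
lid_knob [{'uv': [288.4, 309.2], 'score': 0.61}, {'uv': [341.7, 189.3], 'score': 0.6}]
side 0.6 ((447.04644775390625, 294.201904296875), (238.7540283203125, 170.8396453857422), 71.60920715332031) [[328.3 207.9]
 [490.4 154. ]
 [565.8 380.5]
 [403.7 434.4]]
```

View pics/d2c.png

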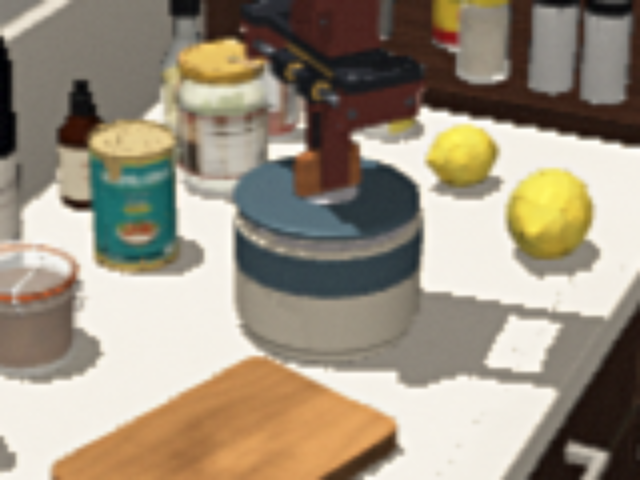

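The lid sits visibly higher on the crock in the crop, and the crock is still on the worktop. I'll lift it clear, then fit the board's pose.

{"method": "apply_moves", "body": {"targets": [{"tx":0,"ty":0,"tz":0.004,"spin":0},{"tx":0,"ty":0,"tz":0.01,"spin":0},{"tx":0,"ty":0,"tz":0.02,"spin":0},{"tx":0,"ty":0,"tz":0.035,"spin":0},{"tx":0,"ty":0,"tz":0.05,"spin":0},{"tx":0,"ty":0,"tz":0.065,"spin":0},{"tx":0,"ty":0,"tz":0.075,"spin":0},{"tx":0,"ty":0,"tz":0.075,"spin":0}]}}

```text
t: 11.15
ee_pos: [475.0, 58.6, 203.5]
orientation: [2.816, 1.389, 0.005]
ft_force: [0.7, -0.1, -3.0]
width: 13.8
grasp_force: 30.0
```

```bash
python3 - <<'E'
from h import *
from scipy.optimize import minimize
np.set_printoptions(precision=1,suppress=True)
M={}
for n in('scene','side'):
    ctrl.get_image(n);r=ctrl.outline_of('board',n)
    for q in r[:2]: print(n,q['score'],q['box'],q['pixels'].sum())
    M[n]=r[0]['pixels'].astype(np.uint8)
def cost(p):
    s=0
    for n in M:
        P=[]
        for a in(-75,75):
            for b in(-110,110):
                for z in(0,22):
                    P.append(proj(n,[p[0]+a*np.cos(p[2])-b*np.sin(p[2]),p[1]+a*np.sin(p[2])+b*np.cos(p[2]),z]))
        m=np.zeros((400,640),np.uint8);h=cv2.convexHull((np.array(P)*16).astype(np.int32).reshape(-1,1,2))
        cv2.fillConvexPoly(m,h,1,8,4);s+=1-(m&M[n]).sum()/(m|M[n]).sum()
    return s
r=minimize(cost,[450,278,-.25],method='Nelder-Mead',options=dict(initial_simplex=[[450,278,-.25],[465,278,-.3],[450,290,-.3],[440,270,-.15]]));print(r.x,r.fun)
o=ctrl.get_obs();print(o['t'],o['ee_pos'],o['ft_force'])
for k in('lid','crock'):print(k,[(np.array(q['uv']),q['score']) for q in ctrl.pinpoint(k,'side')[:3]])
print(proj('side',[474,59,160]),proj('side',[474,59,0]))
E
```

```text
scene 0.57 [252.5, 191.4, 306.4, 231.9] 1321
side 0.94 [271.0, 240.2, 358.5, 296.2] 2669
[452.8 284.8  -0.3] 0.21637320068273924
11.35 [473.4  58.5 201.1] [-0.4  0.1 -4.3]
lid [(array([344.8, 179.7]), 0.82)]
crock [(array([337.5, 233. ]), 0.75)]
[341.4 185.8] [340.9 230.7]
```

{"method": "apply_moves", "body": {"targets": [{"tx":-0.002,"ty":0.015,"tz":0,"spin":0},{"tx":-0.004,"ty":0.045,"tz":0,"spin":0},{"tx":-0.007,"ty":0.08,"tz":0,"spin":0},{"tx":-0.011,"ty":0.12,"tz":0,"spin":0},{"tx":-0.015,"ty":0.16,"tz":0,"spin":0},{"tx":-0.018,"ty":0.195,"tz":0,"spin":0},{"tx":-0.021,"ty":0.218,"tz":0,"spin":0},{"tx":-0.021,"ty":0.226,"tz":0,"spin":0}]}}

```text
t: 12.25
ee_pos: [452.4, 286.5, 201.0]
orientation: [-2.816, -1.393, 0.001]
ft_force: [0.7, -0.2, -3.6]
width: 13.7
grasp_force: 30.0
```

{"method": "apply_moves", "body": {"targets": [{"tx":0,"ty":0,"tz":-0.01,"spin":0},{"tx":0,"ty":0,"tz":-0.035,"spin":0},{"tx":0,"ty":0,"tz":-0.06,"spin":0},{"tx":0,"ty":0,"tz":-0.085,"spin":0},{"tx":0,"ty":0,"tz":-0.11,"spin":0},{"tx":0,"ty":0,"tz":-0.13,"spin":0},{"tx":0,"ty":0,"tz":-0.14,"spin":0},{"tx":0,"ty":0,"tz":-0.14,"spin":0}]}}

```text
t: 13.05
ee_pos: [452.1, 282.9, 60.0]
orientation: [2.818, 1.388, -0.006]
ft_force: [-0.5, -0.1, -2.7]
width: 13.7
grasp_force: 30.0
```

{"method": "apply_moves", "body": {"targets": [{"tx":0,"ty":0,"tz":-0.002,"spin":0},{"tx":0,"ty":0,"tz":-0.004,"spin":0},{"tx":0,"ty":0,"tz":-0.006,"spin":0},{"tx":0,"ty":0,"tz":-0.0075,"spin":0},{"tx":0,"ty":0,"tz":-0.0085,"spin":0},{"tx":0,"ty":0,"tz":-0.0085,"spin":0},{"tx":0,"ty":0,"tz":-0.0085,"spin":0},{"tx":0,"ty":0,"tz":-0.0085,"spin":0}]}}

```text
t: 13.85
ee_pos: [453.0, 284.6, 53.2]
orientation: [-2.818, -1.39, -0.0]
ft_force: [0.8, 0.1, -2.8]
width: 14.1
grasp_force: 30.0
```

```bash
python3 - <<'E'
from h import *
a=save('side','d3.png')
cv2.imwrite('pics/d3c.png',cv2.resize(a[150:330,220:420,::-1],None,fx=3,fy=3))
E
```

```text
(no output)
```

View pics/d3c.png

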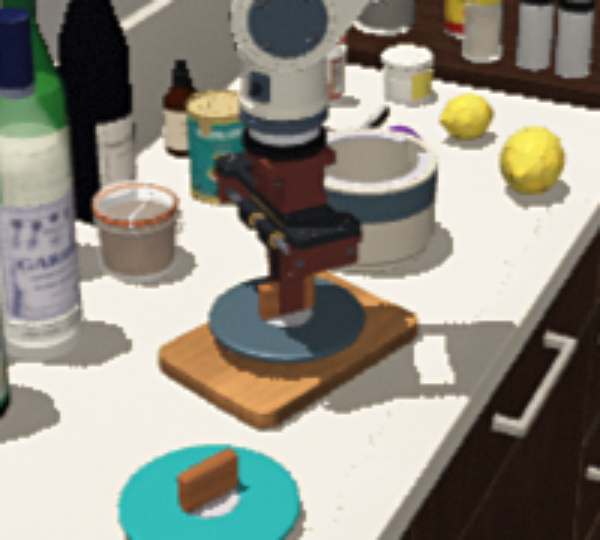

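The crop shows the lid just above the middle of the board and the crock open behind it. I'll ease it down to contact.

{"method": "apply_moves", "body": {"targets": [{"tx":0,"ty":0,"tz":-0.0005,"spin":0},{"tx":0,"ty":0,"tz":-0.001,"spin":0},{"tx":0,"ty":0,"tz":-0.0015,"spin":0},{"tx":0,"ty":0,"tz":-0.002,"spin":0},{"tx":0,"ty":0,"tz":-0.002,"spin":0},{"tx":0,"ty":0,"tz":-0.002,"spin":0},{"tx":0,"ty":0,"tz":-0.002,"spin":0},{"tx":0,"ty":0,"tz":-0.002,"spin":0}]}}

```text
t: 14.7
ee_pos: [453.3, 284.9, 51.8]
orientation: [-2.817, -1.389, -0.001]
ft_force: [-0.5, 1.2, 5.5]
width: 13.6
grasp_force: 30.0
```

{"method": "apply_moves", "body": {"targets": [{"tx":0,"ty":0,"tz":0,"spin":0},{"tx":0,"ty":0,"tz":0.001,"spin":0},{"tx":0,"ty":0,"tz":0.001,"spin":0},{"tx":0,"ty":0,"tz":0.001,"spin":0},{"tx":0,"ty":0,"tz":0.001,"spin":0},{"tx":0,"ty":0,"tz":0.001,"spin":0},{"tx":0,"ty":0,"tz":0.001,"spin":0},{"tx":0,"ty":0,"tz":0.001,"spin":0}], "gripper": -1}}

```text
t: 15.5
ee_pos: [453.0, 284.5, 52.1]
orientation: [-2.818, -1.389, 0.0]
ft_force: [0.5, 0.5, 0.2]
width: 74.2
grasp_force: 0.0
```

{"method": "apply_moves", "body": {"targets": [{"tx":0,"ty":0,"tz":0.02,"spin":0},{"tx":0,"ty":0,"tz":0.05,"spin":0},{"tx":0,"ty":0,"tz":0.09,"spin":0},{"tx":0,"ty":0,"tz":0.13,"spin":0},{"tx":0,"ty":0,"tz":0.17,"spin":0},{"tx":0,"ty":0,"tz":0.21,"spin":0},{"tx":0,"ty":-0.02,"tz":0.24,"spin":0},{"tx":0,"ty":-0.05,"tz":0.25,"spin":0}]}}

```text
t: 16.3
ee_pos: [454.4, 235.6, 305.8]
orientation: [-2.816, -1.392, -0.01]
ft_force: [0.3, -0.3, -0.2]
width: 87.5
grasp_force: 0.0
```

{"method": "apply_moves", "body": {"targets": [{"tx":0,"ty":-0.04,"tz":0.02,"spin":0},{"tx":0,"ty":-0.08,"tz":0.04,"spin":0},{"tx":0,"ty":-0.12,"tz":0.06,"spin":0},{"tx":0,"ty":-0.16,"tz":0.06,"spin":0},{"tx":0,"ty":-0.2,"tz":0.06,"spin":0},{"tx":0,"ty":-0.24,"tz":0.06,"spin":0},{"tx":0,"ty":-0.28,"tz":0.06,"spin":0},{"tx":0,"ty":-0.32,"tz":0.06,"spin":0}]}}

```text
t: 17.1
ee_pos: [452.5, -87.0, 362.3]
orientation: [2.817, 1.389, 0.001]
ft_force: [0.8, 0.7, 0.6]
width: 88.1
grasp_force: 0.0
```

```bash
python3 - <<'E'
from h import *
np.set_printoptions(precision=1,suppress=True)
o=ctrl.get_obs();print(o['t'],o['ee_pos'],np.array(o['qpos']))
save('wrist','w2.png')
for n in('wrist','side','scene'):
    if n!='wrist':ctrl.get_image(n)
    for r in ctrl.pinpoint('lemon_center',n)[:4]: print(n,round(r['score'],2),np.array(r['uv']),onz(n,r['uv'],28))
    for r in ctrl.outline_of('lemon',n)[:4]:
        ys,xs=np.nonzero(r['pixels'])
        if len(xs)>20: print(n,'mask',round(r['score'],2),len(xs),r['box'],onz(n,[xs.mean(),ys.mean()],28))
for k in('lid','board','crock'):print(k,[(round(q['score'],2),onz('side',q['uv'],22*(k=='lid'))) for q in ctrl.pinpoint(k,'side')[:2]])
E
```

```text
17.1 [452.5 -87.  362.3] [-0.2  0.   1.8  0.   1.3  0.4]
wrist 0.82 [289.1 215.5] [ 346.6 -131.3   28. ]
wrist 0.77 [352.7 159.3] [ 501.7 -119.1   28. ]
wrist 0.68 [371.8 218.5] [ 464.9 -230.4   28. ]
wrist mask 0.9 1469 [273.2, 196.0, 311.9, 238.8] [ 347.7 -132.7   28. ]
wrist mask 0.86 855 [354.8, 200.3, 388.8, 235.4] [ 464.7 -226.4   28. ]
wrist mask 0.79 922 [333.1, 139.5, 366.8, 173.6] [ 504.1 -107.2   28. ]
side 0.84 [396.  205.6] [ 354.3 -134.9   28. ]
side 0.58 [376.  188.7] [ 464.3 -233.8   28. ]
side mask 0.94 376 [383.9, 192.8, 408.4, 213.2] [ 357.9 -151.9   28. ]
side mask 0.65 1988 [315.8, 195.1, 363.0, 239.8] [493.8  13.6  28. ]
side mask 0.62 171 [370.3, 181.4, 383.6, 196.8] [ 467.4 -232.5   28. ]
side mask 0.43 874 [251.9, 211.2, 278.2, 245.3] [683.2 181.   28. ]
scene 0.72 [365.7 242.1] [ 490.4 -107.4   28. ]
scene 0.64 [393.7 264.8] [ 454.7 -245.4   28. ]
scene 0.57 [345.3 265. ] [ 353.4 -129.7   28. ]
scene mask 0.61 279 [382.3, 249.8, 399.9, 269.7] [ 467.8 -227.1   28. ]
scene mask 0.52 242 [357.5, 230.0, 376.1, 249.8] [ 504.3 -107.9   28. ]
lid [(0.89, array([449.8, 275.5,  22. ])), (0.74, array([385. , 539.9,  22. ]))]
board [(0.75, array([460.8, 280.4,   0. ]))]
crock [(0.88, array([496.4,  54.3,   0. ]))]
```

View pics/w2.png

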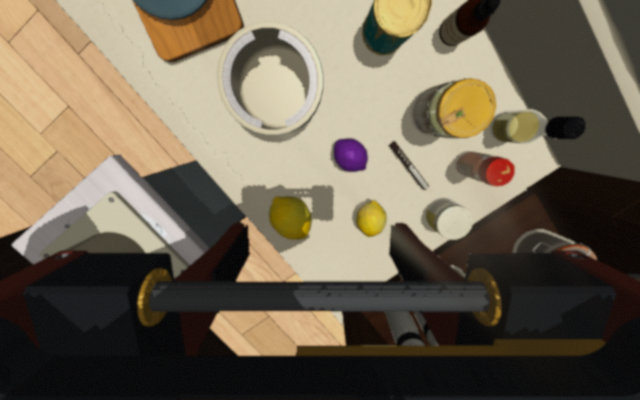

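The wrist view shows the small lemon at (371,218), the salt jar at (450,218), the cabinet corner at lower right, and the open crock at (270,80). I'll measure the lemon's axis, the neighbours and the crock.

```bash
python3 - <<'E'
from h import *
np.set_printoptions(precision=1,suppress=True)
save('wrist','w3.png');im=cv2.imread('pics/w3.png')
hsv=cv2.cvtColor(im,40);m=cv2.inRange(hsv,(20,110,60),(38,255,255));m[:195]=0;m[240:]=0;m[:,:345]=0;m[:,395:]=0
n,l,s,c=cv2.connectedComponentsWithStats(m);i=1+s[1:,4].argmax();print(s[i])
cs=max(cv2.findContours((l==i).astype(np.uint8),0,2)[0],key=cv2.contourArea)[:,0]
W=np.array([onz('wrist',p,28)[:2] for p in cs]).astype(np.float32);print(cv2.minAreaRect(W),cv2.fitEllipse(W))
P=np.array([onz('wrist',p[::-1],28)[:2] for p in np.argwhere(l==i)]);u,S,v=np.linalg.svd(P-P.mean(0),full_matrices=False);print(P.mean(0),S,v)
for k,z in(('salt_jar',0),('corkscrew',0),('crock',0),('crock_mouth',100)):print(k,[(round(q['score'],2),onz('wrist',q['uv'],z)) for q in ctrl.pinpoint(k,'wrist')[:2]])
for q in ctrl.outline_of('crock','wrist')[:1]:
    c=max(cv2.findContours(q['pixels'].astype(np.uint8),0,2)[0],key=cv2.contourArea)[:,0];W=np.array([onz('wrist',p,100)[:2] for p in c]).astype(np.float32);print(cv2.minEnclosingCircle(W))
E
```

```text
[357 202  30  36 800]
((463.71038818359375, -228.51431274414062), (57.14240264892578, 61.38395690917969), 3.794527769088745) ((463.7408142089844, -227.521240234375), (53.676177978515625, 67.6659164428711), 143.05465698242188)
[ 464.  -227.4] [485.1 389.8] [[-0.6 -0.8]
 [ 0.8 -0.6]]
salt_jar [(0.68, array([ 586. , -312.1,    0. ]))]
corkscrew [(0.77, array([ 578.7, -188.4,    0. ])), (0.62, array([ 464.4, -235.9,    0. ]))]
crock [(0.74, array([475.7,  53.7,   0. ]))]
crock_mouth [(0.67, array([470.4,  57.6, 100. ]))]
((473.8151550292969, 55.551124572753906), 75.10958862304688)
```

Lemon at (464,-228.5), long axis about 53°. The fingers already close across it at about -37°, so no spin is needed, and the neighbours are clear.

{"method": "apply_moves", "body": {"targets": [{"tx":0.003,"ty":-0.03,"tz":-0.02,"spin":0},{"tx":0.006,"ty":-0.065,"tz":-0.055,"spin":0},{"tx":0.009,"ty":-0.1,"tz":-0.09,"spin":0},{"tx":0.011,"ty":-0.13,"tz":-0.125,"spin":0},{"tx":0.011,"ty":-0.143,"tz":-0.165,"spin":0},{"tx":0.011,"ty":-0.143,"tz":-0.205,"spin":0},{"tx":0.011,"ty":-0.143,"tz":-0.235,"spin":0},{"tx":0.011,"ty":-0.143,"tz":-0.251,"spin":0}]}}

```text
t: 18.8
ee_pos: [462.5, -228.1, 108.4]
orientation: [-2.815, -1.387, 0.004]
ft_force: [-0.2, -0.2, 0.2]
width: 87.7
grasp_force: 0.0
```

{"method": "apply_moves", "body": {"targets": [{"tx":0,"ty":0,"tz":-0.015,"spin":0},{"tx":0,"ty":0,"tz":-0.035,"spin":0},{"tx":0,"ty":0,"tz":-0.055,"spin":0},{"tx":0,"ty":0,"tz":-0.075,"spin":0},{"tx":0,"ty":0,"tz":-0.09,"spin":0},{"tx":0,"ty":0,"tz":-0.097,"spin":0},{"tx":0,"ty":0,"tz":-0.1,"spin":0},{"tx":0,"ty":0,"tz":-0.1,"spin":0}]}}

```text
t: 19.6
ee_pos: [464.1, -228.6, 11.2]
orientation: [-2.818, -1.389, -0.0]
ft_force: [0.4, 0.8, 0.2]
width: 87.7
grasp_force: 0.0
```

{"method": "apply_moves", "body": {"targets": [{"tx":0,"ty":0,"tz":0,"spin":0},{"tx":0,"ty":0,"tz":0,"spin":0},{"tx":0,"ty":0,"tz":0,"spin":0},{"tx":0,"ty":0,"tz":0,"spin":0},{"tx":0,"ty":0,"tz":0,"spin":0},{"tx":0,"ty":0,"tz":0,"spin":0},{"tx":0,"ty":0,"tz":0,"spin":0},{"tx":0,"ty":0,"tz":0,"spin":0}], "gripper": 1}}

```text
t: 20.4
ee_pos: [464.3, -228.7, 11.5]
orientation: [2.817, 1.389, 0.001]
ft_force: [0.2, -0.3, 5.8]
width: 54.3
grasp_force: 30.0
```

{"method": "apply_moves", "body": {"targets": [{"tx":0,"ty":0,"tz":0.005,"spin":0},{"tx":0,"ty":0,"tz":0.02,"spin":0},{"tx":0,"ty":0,"tz":0.045,"spin":0},{"tx":0,"ty":0,"tz":0.075,"spin":0},{"tx":0,"ty":0,"tz":0.105,"spin":0},{"tx":0,"ty":0,"tz":0.135,"spin":0},{"tx":0,"ty":0,"tz":0.155,"spin":0},{"tx":0,"ty":0,"tz":0.16,"spin":0}]}}

```text
t: 21.2
ee_pos: [464.9, -228.9, 174.2]
orientation: [2.814, 1.388, 0.004]
ft_force: [-0.3, -0.7, -2.2]
width: 53.9
grasp_force: 30.0
```

{"method": "apply_moves", "body": {"targets": [{"tx":0,"ty":0.02,"tz":0.005,"spin":0},{"tx":0.002,"ty":0.055,"tz":0.01,"spin":0},{"tx":0.004,"ty":0.1,"tz":0.01,"spin":0},{"tx":0.006,"ty":0.145,"tz":0.01,"spin":0},{"tx":0.008,"ty":0.19,"tz":0.01,"spin":0},{"tx":0.009,"ty":0.235,"tz":0.01,"spin":0},{"tx":0.01,"ty":0.27,"tz":0.01,"spin":0},{"tx":0.01,"ty":0.286,"tz":0.01,"spin":0}]}}

```text
t: 22.0
ee_pos: [473.0, 60.1, 180.6]
orientation: [-2.815, -1.393, 0.002]
ft_force: [1.1, -0.5, -1.1]
width: 54.2
grasp_force: 30.0
```

```bash
python3 - <<'E'
from h import *
o=ctrl.get_obs();print(o['t'],o['ee_pos'],o['width'],o['ft_force'])
a=save('side','d4.png');save('wrist','w4.png')
b=cv2.imread('pics/w4.png')
cv2.imwrite('pics/c4.png',np.vstack([cv2.resize(a[130:330,220:420,::-1],(300,300)),cv2.resize(b[50:250,220:420],(300,300))]))
E
```

```text
22.0 [472.99550387  60.07448538 180.60568475] 54.19121127028358 [ 1.09261598 -0.52700812 -1.14859586]
```

View pics/c4.png

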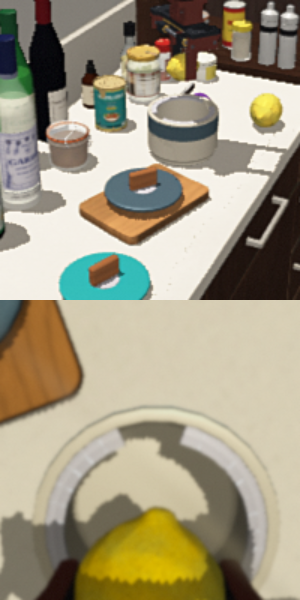

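The wrist crop shows the lemon held over the mouth, with the collar gaps visible. The side crop is a slightly older frame but shows the lid flat on the board. I'll lower the lemon and open only partway so the fingers clear the collar.

{"method": "apply_moves", "body": {"targets": [{"tx":0,"ty":0,"tz":-0.005,"spin":0},{"tx":0,"ty":0,"tz":-0.025,"spin":0},{"tx":0,"ty":0,"tz":-0.05,"spin":0},{"tx":0,"ty":0,"tz":-0.075,"spin":0},{"tx":0,"ty":0,"tz":-0.1,"spin":0},{"tx":0,"ty":0,"tz":-0.125,"spin":0},{"tx":0,"ty":0,"tz":-0.142,"spin":0},{"tx":0,"ty":0,"tz":-0.149,"spin":0}]}}

```text
t: 22.9
ee_pos: [472.5, 56.1, 30.2]
orientation: [-2.818, -1.386, 0.005]
ft_force: [0.0, 0.4, -1.3]
width: 53.9
grasp_force: 30.0
```

{"method": "apply_moves", "body": {"targets": [{"tx":0,"ty":0,"tz":0,"spin":0},{"tx":0,"ty":0,"tz":0,"spin":0},{"tx":0,"ty":0,"tz":0,"spin":0},{"tx":0,"ty":0,"tz":0,"spin":0},{"tx":0,"ty":0,"tz":0,"spin":0},{"tx":0,"ty":0,"tz":0,"spin":0},{"tx":0,"ty":0,"tz":0,"spin":0},{"tx":0,"ty":0,"tz":0,"spin":0}], "gripper": -0.5}}

```text
t: 23.7
ee_pos: [474.0, 57.6, 32.2]
orientation: [2.818, 1.39, 0.0]
ft_force: [0.4, 0.7, 0.6]
width: 66.0
grasp_force: 0.0
```

{"method": "apply_moves", "body": {"targets": [{"tx":0,"ty":0,"tz":0.015,"spin":0},{"tx":0,"ty":0,"tz":0.04,"spin":0},{"tx":0,"ty":0,"tz":0.07,"spin":0},{"tx":0,"ty":0,"tz":0.105,"spin":0},{"tx":0,"ty":0,"tz":0.145,"spin":0},{"tx":0,"ty":0,"tz":0.185,"spin":0},{"tx":0,"ty":0,"tz":0.22,"spin":0},{"tx":0,"ty":0,"tz":0.24,"spin":0}]}}

```text
t: 24.5
ee_pos: [474.9, 57.7, 275.2]
orientation: [2.816, 1.389, 0.006]
ft_force: [-0.0, 0.7, 0.0]
width: 66.0
grasp_force: 0.0
```

{"method": "apply_moves", "body": {"targets": [{"tx":0,"ty":0,"tz":0.03,"spin":0},{"tx":0,"ty":0,"tz":0.05,"spin":0},{"tx":0,"ty":0,"tz":0.06,"spin":0},{"tx":0,"ty":0,"tz":0.06,"spin":0},{"tx":0,"ty":0,"tz":0.06,"spin":0},{"tx":0,"ty":0,"tz":0.06,"spin":0},{"tx":0,"ty":0,"tz":0.06,"spin":0},{"tx":0,"ty":0,"tz":0.06,"spin":0}]}}

```text
t: 25.3
ee_pos: [473.7, 57.5, 331.4]
orientation: [-2.817, -1.389, 0.002]
ft_force: [0.3, -0.9, 0.0]
width: 65.9
grasp_force: 0.0
```

```bash
python3 - <<'E'
from h import *
ctrl.get_image('wrist');save('wrist','w5.png');o=ctrl.get_obs();print(o['t'],o['ee_pos'],o['width'],o['ft_force'])
E
```

```text
25.4 [473.86946552  57.49967156 331.7610043 ] 65.65023320710205 [ 0.36559973  0.71814452 -0.86211728]
```

View pics/w5.png

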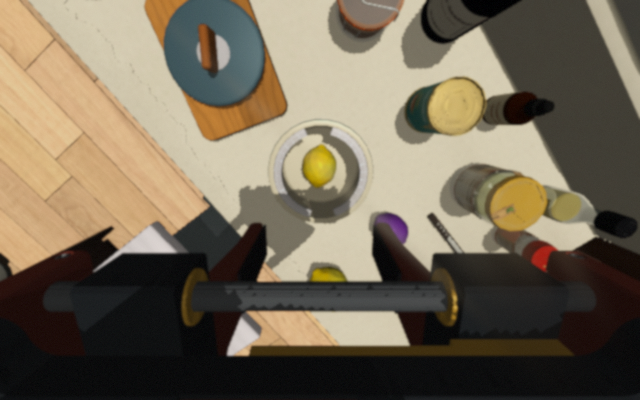

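The lemon lies in the crock at (320,166), the lid is flat on the board at (214,50), and the bystanders look undisturbed. I'm handing in the job.

```bash
python3 -c "
from workcell import ctrl
print(ctrl.close_job())"
```

```text
the job is handed in; nothing more can be done
None
```

The lid lies flat on the board, knob up, the small lemon is in the open crock, and the job was handed in at about 25 s; the hand-in call gave no verdict.

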